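# Reverse the seasoning row into the new rack

## Task

The four seasonings in the old white tray are to go into the empty wooden rack, which will later be turned round to face the table: so put them in the reverse order, the one at the left end of the tray at the right end of the rack, and so on, one in each bay. Stand each upright on the rack's floor, about in the middle of its bay, and never let one tip over; the cork mats stay in the tray.

Things in the scene. Friction and masses are not known exactly. Their poses are not given: they have to be found in the camera images.
- salt: glass salt shaker with a domed grey cap, the slimmer short one: round, 44 mm across up to 74 mm, the cap narrower (34 mm), 90 mm tall; its foot is slightly rounded, so it may lean by up to 3 degrees, about 0.1 kg. Its origin is the centre of its underside, z up. Stands on its own cork mat at the start, so its underside is 10 mm above the worktop. 
- mill: wooden pepper mill, by far the tallest: 170 mm, foot 58 mm across, narrower waist, a round head 48 mm across between 125 and 157 mm above the underside with a 12 mm metal knob on top. The head does not turn; it can be gripped at 140 mm. About 0.18 kg. Its origin is the centre of its underside, z up. Stands on its own cork mat at the start, so its underside is 10 mm above the worktop. 
- spice: glass spice jar with a black screw cap: a plain cylinder 41 mm across, 105 mm tall, about 0.11 kg. Its origin is the centre of its underside, z up. Stands on its own cork mat at the start, so its underside is 10 mm above the worktop. 
- honey: squat, wide glass jar with a broad red lid: 56 mm along its x, 62 mm along its y, 86 mm tall, about 0.36 kg. Its origin is the centre of its underside, z up. Stands on its own cork mat at the start, so its underside is 10 mm above the worktop. 
- mat_salt: square cork mat, 76 x 76 x 4 mm, stuck in the white tray under the salt shaker at the start (its edges show round it); it stays there, marking where the salt shaker stood. Origin: centre of its underside; axes parallel to the tray's
- mat_mill: square cork mat, 76 x 76 x 4 mm, stuck in the white tray under the pepper mill at the start (its edges show round it); it stays there, marking where the pepper mill stood. Origin: centre of its underside; axes parallel to the tray's
- mat_spice: square cork mat, 76 x 76 x 4 mm, stuck in the white tray under the spice jar at the start (its edges show round it); it stays there, marking where the spice jar stood. Origin: centre of its underside; axes parallel to the tray's
- mat_honey: square cork mat, 76 x 76 x 4 mm, stuck in the white tray under the honey jar at the start (its edges show round it); it stays there, marking where the honey jar stood. Origin: centre of its underside; axes parallel to the tray's
- tray: old shallow white metal tray, 98 mm deep (x) and 372 mm long (y), floor 6 mm thick, rim 12 mm high, a thin wire handle at each end; fixed. It carries the four mats in a row at y = +135, +45, -45, -135 mm in its own frame, x = 0. Origin: centre of its underside; x away from the robot, y to the robot's left (within about 10 degrees)
- rack: new wooden rack, empty, 98 mm deep (x) and 372 mm long (y), fixed. Floor 8 mm thick; front and back rails, ends and three dividers reach 24 mm above the worktop. Four bays side by side, 84 mm square inside, their middles at y = +135, +45, -45, -135 mm in its own frame, x = 0, each marked with a thin ring on the floor. Origin: centre of its underside; x away from the robot, y to the robot's left (within about 10 degrees)
Not all that is in view belongs to the job. What is shaped like the mill but green or turquoise is not meant.

How it is judged:
At the end, for the whole second after the job is handed in: Each of the four seasonings stands upright (within 0.15 rad) on the floor of its own bay of the wooden rack, within 15 mm of the bay's middle along the rack and across it, in the reverse of the left-to-right order they had in the tray, and at rest (x of salt in the frame of rack between -0.015 and 0.015 m and z of salt in the frame of rack between 0.002 and 0.014 m and angle between each of salt, mill, spice, honey's own z axis and vertical below 0.15 rad and linear speed of each of salt, mill, spice, honey below 0.02 m/s and ((y of mat_salt in the frame of tray between 0.105 and 0.165 m and y of salt in the frame of rack between -0.15 and -0.12 m) or (y of mat_salt in the frame of tray between 0.015 and 0.075 m and y of salt in the frame of rack between -0.06 and -0.03 m) or (y of mat_salt in the frame of tray between -0.075 and -0.015 m and y of salt in the frame of rack between 0.03 and 0.06 m) or (y of mat_salt in the frame of tray between -0.165 and -0.105 m and y of salt in the frame of rack between 0.12 and 0.15 m)) and x of mill in the frame of rack between -0.015 and 0.015 m and z of mill in the frame of rack between 0.002 and 0.014 m and ((y of mat_mill in the frame of tray between 0.105 and 0.165 m and y of mill in the frame of rack between -0.15 and -0.12 m) or (y of mat_mill in the frame of tray between 0.015 and 0.075 m and y of mill in the frame of rack between -0.06 and -0.03 m) or (y of mat_mill in the frame of tray between -0.075 and -0.015 m and y of mill in the frame of rack between 0.03 and 0.06 m) or (y of mat_mill in the frame of tray between -0.165 and -0.105 m and y of mill in the frame of rack between 0.12 and 0.15 m)) and x of spice in the frame of rack between -0.015 and 0.015 m and z of spice in the frame of rack between 0.002 and 0.014 m and ((y of mat_spice in the frame of tray between 0.105 and 0.165 m and y of spice in the frame of rack between -0.15 and -0.12 m) or (y of mat_spice in the frame of tray between 0.015 and 0.075 m and y of spice in the frame of rack between -0.06 and -0.03 m) or (y of mat_spice in the frame of tray between -0.075 and -0.015 m and y of spice in the frame of rack between 0.03 and 0.06 m) or (y of mat_spice in the frame of tray between -0.165 and -0.105 m and y of spice in the frame of rack between 0.12 and 0.15 m)) and x of honey in the frame of rack between -0.015 and 0.015 m and z of honey in the frame of rack between 0.002 and 0.014 m and ((y of mat_honey in the frame of tray between 0.105 and 0.165 m and y of honey in the frame of rack between -0.15 and -0.12 m) or (y of mat_honey in the frame of tray between 0.015 and 0.075 m and y of honey in the frame of rack between -0.06 and -0.03 m) or (y of mat_honey in the frame of tray between -0.075 and -0.015 m and y of honey in the frame of rack between 0.03 and 0.06 m) or (y of mat_honey in the frame of tray between -0.165 and -0.105 m and y of honey in the frame of rack between 0.12 and 0.15 m))); the robot touches nothing.
It fails at once if a seasoning tips over (leans more than 0.6 rad) (angle between any of salt, mill, spice, honey's own z axis and vertical above 0.6 rad).
It also fails if it takes over 109 s, if anything falls off the work surface, if the arm or the gripper's body presses on something with over 40 N, if the wrist force passes 120 N, or if a joint passes its speed limit or range.

## Robot

A 7-joint arm with a two-finger parallel gripper is mounted at the origin on a cart in front of the work surface, level with it; the furniture and walls round the work are solid. World frame = base frame: x ahead of the robot, y to its left, z up, the work surface at z = 0. Lengths are in m, angles in rad, forces in N, time in s.
With the tool pointing down it reaches from about 0.425 to 0.925 m from the base axis. Payload 6.8 kg.
Tool frame: the origin (TCP) lies on the centre line of the jaws, within the pads' length; the fingertips stand 25 mm ahead of it and the grasp point (between the pads) lies 6 mm ahead of it; z points along the fingers, y is the line along which they close (so a half turn about z gives the same grasp; the last joint's range is limited). The gripper opens to 85 mm and grips with 20 to 120 N. Pads are 22 mm wide; open, the fingers measure 114 mm over their backs; the gripper's body (76 mm by 85 mm) begins 54 mm behind the grasp point. The pads swing forward as they close: fully open they stand 13 mm farther back than shut.
Start: joints at [1.033, 0.477, 0.022, 1.555, -0.011, 1.109, -0.083], TCP at [0.281, -0.614, 0.256] pointing down, gripper open.
Joint ranges: [-2.96, 2.96], [-0.34, 2.1], [-1.41, 1.46], [0.24, 2.44], [-1.37, 4.51], [0.17, 1.92], [-2.96, 2.96]. Speed limits (rad/s): [2.39, 2.39, 3.14, 3.14, 3.14, 3.14, 3.14].

## Interface

Orientations are given as a rotation vector (axis times angle).
In Python, from bench import telemetry, grab_frame, job gives the robot as it stands.
- The arm moves only by the tool apply_moves, never from a script. Its argument "rows" is a list of rows, each a list of 2 entries, a list of its own where there are three numbers: the shift along the tool's x, y, z each as a share of 250 mm, from -1 to 1, then the turn, a rotation vector about the tool's x, y, z each as a share of pi rad, from -1 to 1. A call has 1 to 10 rows; each row is the pose to reach, as a shift and turn from the pose commanded when the call began, along the tool's axes at that moment, turning the shorter way round; what a row does not reach only later rows make up. A row lasts 1/8 s, in which the tool goes at most 62.5 mm and 10.7 degrees, less where a joint would pass 70% of its speed; a pose out of reach is approached as far as the arm can. A call with a number of a shift or a turn outside -1 to 1 is refused whole. A call with a gripper value outside its range is refused whole. "jaw" is the gripper's target within -1 to 1 (fully open at 1, half-way at 0, shut at -1), set as the call begins (left out, the last holds). The fingers move at their own pace and stop on an object; "newtons" is the grip in N (left out, the last holds). Time passes only in rows, so rows that repeat a pose let the fingers close. It gives the time, the measured TCP pose, the force, the opening and the grip force at its end, in the units of the state.
- telemetry.get_obs(): the state, without advancing time (a new reading comes with each control period).
- grab_frame(name): name is "scene" or "side" or "wrist"; returns a dict with "frame" (480x640x3 uint8, red, green, blue), "vertical_fov" (degrees; the focal length in pixels is half the picture's height over the tangent of half this angle, whatever the lens; pixels are square), "cx", "cy" (the principal point, pixels), "k1" (the pictures are not rectified: a ray, as slopes to the right and down, at radius r is drawn at 1 + k1 r^2 times it, then the intrinsics apply), "origin" and "attitude" of the camera in the world. Camera axes: x right, y up, looking along -z (the intrinsics and any distortion apply to the point x, -y, -z); pixel columns grow to the right and rows downward; lengths in m; the calibration is good to about 2 mm. A picture is of the moment at which its call begins. There is no depth.
- job.hand_in(): hands the job in; it is judged then, once.
The state is a dict: "clock": time; "joints": joint angles; "qvel": joint speeds; "tau": joint torques, N m; "tcp_pos": TCP position; "orientation": TCP orientation; "contact_force": force on the tool from outside, world axes, zero at the start; "moment": the same for the moment, N m; "grip_width": finger opening in m; "gripper_force": force on a finger pad.
Only numpy, scipy, OpenCV 4.12 (cv2) and the standard library are available. Lean on these libraries where they do the work, as an engineer would, in place of code of your own. Each camera call takes 0.05 s, during which the arm holds its last target. There are 200 camera calls.

## Working session

There is one attempt and no reset: what is moved stays moved. The work goes in short steps, Python scripts to look and compute and a tool call to move; the robot and the scene stay as the last step left them, time stands still between calls to the robot, and variables do not carry over. Pictures are saved under pics/ and viewed, at most 15 in all, crops included, and the job is handed in when it is done.

Besides the shell and the picture viewer there is one more tool, called after "Emit:" as name([rows], argument=value, ...), one row to a line, values as JSON. apply_moves: Moves the arm, as the interface text tells. Its arguments: {"type":"object","properties":{"rows":{"type":"array"},"jaw":{"type":"number"},"newtons":{"type":"number"}},"required":["rows"]}

```bash
mkdir -p pics
cat > h.py <<'E'
import numpy as np, cv2
from scipy.spatial.transform import Rotation as R
from bench import telemetry, grab_frame, job
def grab(n,fn=None):
    f=grab_frame(n)
    if fn: cv2.imwrite('pics/'+fn,cv2.cvtColor(np.asarray(f['frame']),cv2.COLOR_RGB2BGR))
    return f
def att(f):
    a=np.asarray(f['attitude'],float)
    return a if a.shape==(3,3) else (R.from_rotvec(a) if a.size==3 else R.from_quat(a)).as_matrix()
def ray(f,u,v):
    F=240/np.tan(np.radians(f['vertical_fov'])/2)
    K=np.array([[F,0,f['cx']],[0,F,f['cy']],[0,0,1.]])
    p=cv2.undistortPoints(np.array([[[u,v]]],float),K,np.array([0,0,0,0,0.]))[0,0]
    q=p.copy()
    for _ in range(50): q=p/(1+f['k1']*(q@q))
    return np.asarray(f['origin'],float),att(f)@np.array([q[0],-q[1],-1])
def onz(f,u,v,z):
    o,d=ray(f,u,v); return o+d*(z-o[2])/d[2]
def proj(f,P):
    F=240/np.tan(np.radians(f['vertical_fov'])/2)
    c=att(f).T@(np.asarray(P)-np.asarray(f['origin'])); x,y=c[0]/-c[2],-c[1]/-c[2]
    s=1+f['k1']*(x*x+y*y); return np.array([f['cx']+F*x*s,f['cy']+F*y*s])
E
python3 - <<'E'
from h import *
for n in ('scene','side','wrist'):
    f=grab(n,n+'0.png'); print(n,f['vertical_fov'],f['cx'],f['cy'],f['k1'],f['origin'],f['attitude'])
print(telemetry.get_obs())
E
```

```text
scene 48.114520749246985 322.9390281477251 245.93358336031852 -0.1394355725252772 [ 0.08614885 -0.41471875  0.6439058 ] [ 0.76133605 -0.3468716  -0.79821581]
side 45.21397685663782 311.22022088562807 249.06340190322152 0.03237404894067041 [0.49257791 0.66530653 0.64898835] [ 0.0559994  -1.24847709 -2.83835854]
wrist 64.76232785920196 322.97934281272 233.73765428351766 -0.038076735043214245 [ 0.35805548 -0.57708844  0.37305539] [-0.29417606  0.19159372 -1.12895911]
{'clock': 0.15, 'joints': array([ 1.03286367,  0.47764474,  0.0223506 ,  1.5561902 , -0.01149883,
        1.10928045, -0.08307755]), 'qvel': array([-0.0018932 , -0.00135619, -0.00113014, -0.00287272, -0.00125059,
       -0.00113433,  0.00148915]), 'tau': array([ 3.17334598e-03, -5.96923363e+01,  1.61066305e+00, -2.81487948e+01,
        1.27394739e-02,  6.59665689e-03, -3.91121137e-05]), 'tcp_pos': array([ 0.28111309, -0.61323475,  0.25554038]), 'orientation': array([-3.06799869e+00, -6.69766366e-01,  6.20398953e-04]), 'contact_force': array([-1.36646206, -0.77741473, -0.71653266]), 'moment': array([-0.02301246,  0.0135905 , -0.05208634]), 'gripper_force': 0.0, 'grip_width': 0.08529159158875103}
```

View pics/scene0.png

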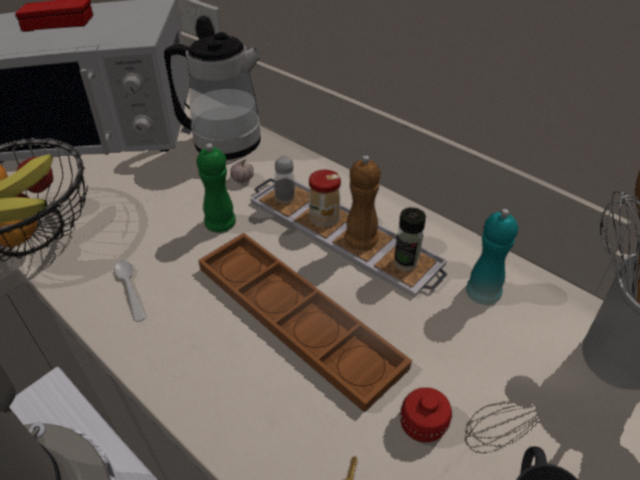

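View pics/side0.png

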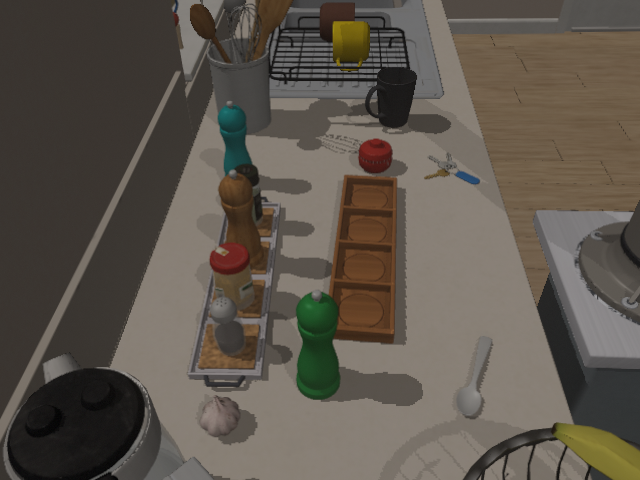

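The scene view shows, left (+y) to right: salt (285,175), honey (325,195), mill (365,205), spice (408,240) in the tray. The rack rings are at about (241,265), (279,294), (316,328) and (361,366). The green and turquoise mills are decoys. The side view shows the same order.

Run:
```python
from h import *
np.set_printoptions(precision=4,suppress=True)
s=grab('scene');d=grab('side')
P={'rA':(.008,(241,265),(360,309)),'rB':(.008,(279,294),(364,267)),'rC':(.008,(316,328),(367,230)),'rD':(.008,(361,366),(369,197)),
'salt':(.097,(285,161),(222,305)),'honey':(.096,(325,178),(230,257)),'mill':(.178,(365,160),(234,176)),'spice':(.115,(412,213),(247,172)),
'green':(.165,(210,152),(317,297)),'teal':(.165,(505,213),(230,105))}
for k,(z,a,b) in P.items(): print(k,onz(s,*a,z)[:2],onz(d,*b,z)[:2])
# rack/tray corners: top corners
for n,(u,v) in {'rack left':(199,265),'rack back-l':(243,237),'rack back-r':(409,358),'rack front-r':(365,400)}.items(): print(n,onz(s,u,v,.024)[:2])
for n,(u,v) in {'tray l':(250,191),'bl':(270,184),'br':(443,262),'fr':(420,288)}.items(): print(n,onz(s,u,v,.012)[:2])
```

```text
rA [0.4663 0.0998] [0.4606 0.0953]
rB [0.4628 0.0073] [0.4533 0.0063]
rC [ 0.4515 -0.0813] [ 0.4468 -0.0842]
rD [ 0.4432 -0.1734] [ 0.4414 -0.1767]
salt [0.6411 0.163 ] [0.642 0.174]
honey [0.6509 0.0767] [0.646 0.083]
mill [ 0.642  -0.0118] [0.6435 0.0036]
spice [ 0.6527 -0.0998] [ 0.6443 -0.0965]
green [0.5108 0.2003] [0.5171 0.2185]
teal [ 0.6884 -0.2286] [ 0.6857 -0.2221]
rack left [0.4108 0.1382]
rack back-l [0.5044 0.1343]
rack back-r [ 0.4884 -0.2216]
rack front-r [ 0.3964 -0.2165]
tray l [0.6103 0.2324]
bl [0.6515 0.2194]
br [ 0.6921 -0.1502]
fr [ 0.6177 -0.154 ]
```

```bash
cat >> h.py <<'E'
def cmd(T,target,th):
    """T=(pos,rotvec) start pose -> shares of shift and turn"""
    M=R.from_rotvec(T[1]); W=R.from_matrix(np.array([[np.cos(th),np.sin(th),0],[np.sin(th),-np.cos(th),0],[0,0,-1]]))
    return np.round(M.inv().apply(np.asarray(target)-T[0])/.25,3), np.round((M.inv()*W).as_rotvec()/np.pi,3)
def plan(*ts):
    o=telemetry.get_obs(); T=(o['tcp_pos'],o['orientation'])
    print('now',np.round(T[0],4),np.round(o['orientation'],3),'clk',o['clock'],'w',round(o['grip_width'],4))
    for t,th in ts: a,b=cmd(T,t,th); print(t,a.tolist(),b.tolist())
E
python3 - <<'E'
from h import *
plan(([.40,-.43,.36],1.57),([.44,-.42,.36],1.57),([.56,-.06,.36],1.57))
print(att(grab('wrist'))@[0,0,-1])
E
```

```text
now [ 0.2812 -0.6134  0.2558] [-3.069 -0.67   0.   ] clk 0.25 w 0.0851
[0.4, -0.43, 0.36] [0.738, -0.469, -0.416] [-0.0, -0.0, -0.363]
[0.44, -0.42, 0.36] [0.9, -0.439, -0.416] [-0.0, -0.0, -0.363]
[0.56, -0.06, 0.36] [1.936, -1.548, -0.415] [-0.0, -0.0, -0.363]
[-0.29719987 -0.13480998 -0.9452505 ]
```

Emit:
apply_moves([
  [[0.2, -0.1, -0.25], [0, 0, -0.06]],
  [[0.4, -0.25, -0.4], [0, 0, -0.12]],
  [[0.6, -0.4, -0.416], [0, 0, -0.18]],
  [[0.8, -0.44, -0.416], [0, 0, -0.24]],
  [[0.9, -0.44, -0.416], [0, 0, -0.3]],
  [[0.9, -0.44, -0.416], [0, 0, -0.363]],
  [[0.9, -0.44, -0.416], [0, 0, -0.363]],
  [[0.9, -0.44, -0.416], [0, 0, -0.363]],
])

```text
clock: 1.3
tcp_pos: [0.4392, -0.4205, 0.3602]
orientation: [-2.227, -2.215, 0.0]
contact_force: [-0.0, -0.3, -0.3]
grip_width: 0.0851
gripper_force: 0.0
```

Run:
```python
from h import *
plan(([.56,-.17,.36],1.57),([.56,-.06,.36],1.57))
```

```text
now [ 0.4392 -0.4205  0.3602] [-2.227 -2.215  0.   ] clk 1.3 w 0.0851
[0.56, -0.17, 0.36] [1.005, 0.478, 0.001] [-0.0, 0.0, -0.001]
[0.56, -0.06, 0.36] [1.445, 0.475, 0.0] [-0.0, 0.0, -0.001]
```

Emit:
apply_moves([
  [[0.25, 0.12, 0], [0, 0, 0]],
  [[0.5, 0.24, 0], [0, 0, 0]],
  [[0.75, 0.36, 0], [0, 0, 0]],
  [[1, 0.48, 0], [0, 0, 0]],
  [[1, 0.48, 0], [0, 0, 0]],
])

```text
clock: 1.92
tcp_pos: [0.5612, -0.166, 0.3606]
orientation: [-2.22, -2.222, -0.002]
contact_force: [0.2, -0.9, -0.6]
grip_width: 0.0856
gripper_force: 0.0
```

Emit:
apply_moves([
  [[0.25, 0, 0], [0, 0, 0]],
  [[0.5, 0, 0], [0, 0, 0]],
  [[0.7, 0, 0], [0, 0, 0]],
  [[0.7, 0, 0], [0, 0, 0]],
  [[0.7, 0, 0], [0, 0, 0]],
])

```text
clock: 2.55
tcp_pos: [0.5603, 0.0038, 0.3602]
orientation: [2.225, 2.217, -0.001]
contact_force: [-0.1, -0.8, -0.3]
grip_width: 0.0856
gripper_force: 0.0
```

Run:
```python
from h import *
plan(); f=grab('wrist','w1.png'); print(f['origin'],att(f))
```

```text
now [0.5603 0.0038 0.3602] [ 2.225e+00  2.217e+00 -1.000e-03] clk 2.55 w 0.0856
[0.56082286 0.08936084 0.47780658] [[ 9.99995731e-01  2.77982059e-03  9.00181184e-04]
 [-2.92137441e-03  9.45116566e-01  3.26720282e-01]
 [ 5.74476177e-05 -3.26721517e-01  9.45120652e-01]]
```

View pics/w1.png

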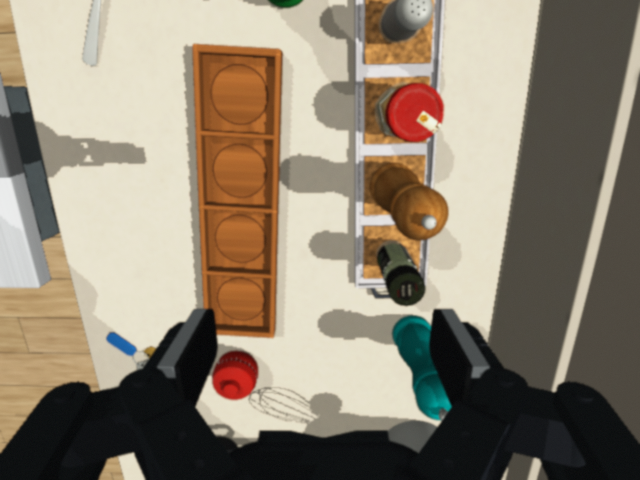

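The wrist view shows the rack rings at (239,94), (241,170), (240,238) and (241,300). The tops are honey lid (414,112), mill knob (430,222), spice cap (404,289) and salt cap (412,10).

Run:
```python
from h import *
np.set_printoptions(precision=4,suppress=True)
f=grab('wrist'); im=np.asarray(f['frame']); hsv=cv2.cvtColor(im,cv2.COLOR_RGB2HSV)
print('wall',onz(f,522,150,0),onz(f,500,280,0))
c=[]
for k,z,u,v in [('rA',.008,239,94),('rB',.008,241,170),('rC',.008,240,238),('rD',.008,241,300),('salt',.1,413,4),('mill',.178,429,221),('spice',.115,404,290)]:
    p=onz(f,u,v,z)[:2]; print(k,p)
for u,v in [(193,45),(282,48),(275,336),(205,334)]: print('rackcorner',onz(f,u,v,.024)[:2])
m=cv2.inRange(hsv,(0,150,90),(6,255,255))|cv2.inRange(hsv,(174,150,90),(180,255,255)); m[:,:350]=0;m[200:]=0
h=max(cv2.findContours(m,0,2)[0],key=cv2.contourArea)
(u,v),r=cv2.minEnclosingCircle(h); print('honey',u,v,r,onz(f,u,v,.093)[:2])
# mats: separators between mats (white bars) on tray floor z .008
for u,v in [(398,70),(395,150),(391,221)]: print('sep',onz(f,u,v,.006)[:2])
```

```text
wall [0.8106 0.0338 0.    ] [ 0.8092 -0.1464  0.    ]
rA [0.4626 0.0999]
rB [0.4586 0.0106]
rC [ 0.4507 -0.0793]
rD [ 0.4449 -0.1716]
salt [0.641  0.1729]
mill [ 0.6487 -0.0041]
spice [ 0.6471 -0.1009]
rackcorner [0.4188 0.1511]
rackcorner [0.5164 0.1469]
rackcorner [ 0.4923 -0.2199]
rackcorner [ 0.3938 -0.2168]
honey 415.5 111.5 29.908292770385742 [0.6509 0.0811]
sep [0.6478 0.1255]
sep [0.6492 0.0341]
sep [ 0.6492 -0.0572]
```

Run:
```python
from h import *
plan(([.650,.081,.30],1.57),([.650,.081,.20],1.57),([.650,.081,.062],1.57))
```

```text
now [0.5603 0.0029 0.3601] [ 2.227e+00  2.216e+00 -1.000e-03] clk 2.65 w 0.0855
[0.65, 0.081, 0.3] [0.314, 0.357, 0.24] [-0.0, 0.0, -0.001]
[0.65, 0.081, 0.2] [0.315, 0.357, 0.64] [-0.0, 0.0, -0.001]
[0.65, 0.081, 0.062] [0.315, 0.358, 1.192] [-0.0, 0.0, -0.001]
```

Emit:
apply_moves([
  [[0.15, 0.18, 0.1], [0, 0, 0]],
  [[0.315, 0.357, 0.24], [0, 0, 0]],
  [[0.315, 0.357, 0.4], [0, 0, 0]],
  [[0.315, 0.357, 0.64], [0, 0, 0]],
  [[0.315, 0.357, 0.64], [0, 0, 0]],
  [[0.315, 0.357, 0.64], [0, 0, 0]],
])

```text
clock: 3.4
tcp_pos: [0.6508, 0.0829, 0.2024]
orientation: [2.223, 2.217, 0.003]
contact_force: [-0.3, -0.3, 0.8]
grip_width: 0.0857
gripper_force: 0.0
```

Run:
```python
from h import *
plan(([.650,.081,.062],1.57)); f=grab('wrist','w2.png'); print(proj(f,[.65,.081,.093]),onz(f,320,240,.09))
```

```text
now [0.6508 0.0829 0.2024] [2.223 2.217 0.003] clk 3.4 w 0.0857
[0.65, 0.081, 0.062] [-0.008, -0.005, 0.562] [0.001, -0.0, -0.001]
[320.79800436 247.13246517] [0.6494901 0.0847871 0.09     ]
```

View pics/w2.png

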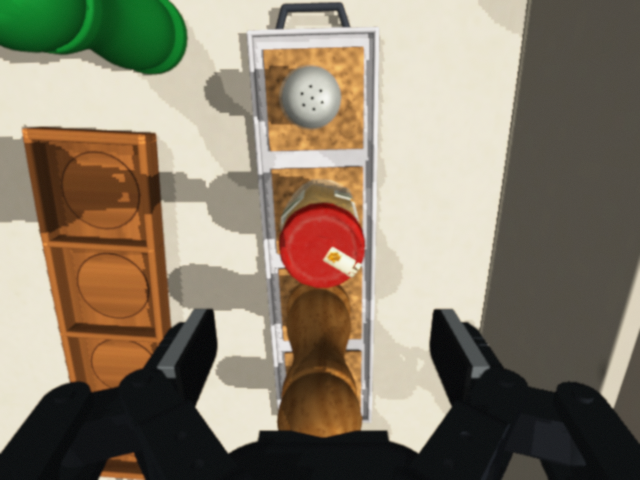

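The wrist close-up shows the honey lid centred at (322,246), where (321,247) was predicted, so the position is good. Next is to descend and grip.

Emit:
apply_moves([
  [[-0.008, -0.004, 0.15], [0, 0, 0]],
  [[-0.008, -0.004, 0.3], [0, 0, 0]],
  [[-0.008, -0.004, 0.45], [0, 0, 0]],
  [[-0.008, -0.004, 0.56], [0, 0, 0]],
  [[-0.008, -0.004, 0.56], [0, 0, 0]],
  [[-0.008, -0.004, 0.56], [0, 0, 0]],
], jaw=1)

```text
clock: 4.2
tcp_pos: [0.6505, 0.082, 0.0631]
orientation: [2.221, 2.218, 0.005]
contact_force: [-0.5, 0.2, 0.2]
grip_width: 0.0855
gripper_force: 0.0
```

Emit:
apply_moves([
  [[0, 0, 0], [0, 0, 0]],
  [[0, 0, 0], [0, 0, 0]],
  [[0, 0, 0], [0, 0, 0]],
  [[0, 0, 0], [0, 0, 0]],
  [[0, 0, 0], [0, 0, 0]],
  [[0, 0, 0], [0, 0, 0]],
  [[0, 0, 0], [0, 0, 0]],
  [[0, 0, 0], [0, 0, 0]],
], jaw=-1, newtons=35)

```text
clock: 5.2
tcp_pos: [0.65, 0.0821, 0.0628]
orientation: [2.221, 2.219, 0.004]
contact_force: [-1.3, 0.4, 9.7]
grip_width: 0.0584
gripper_force: 27.4
```

Emit:
apply_moves([
  [[0, 0, -0.05], [0, 0, 0]],
  [[0, 0, -0.2], [0, 0, 0]],
  [[0, 0, -0.4], [0, 0, 0]],
  [[0, 0, -0.6], [0, 0, 0]],
  [[0, 0, -0.8], [0, 0, 0]],
  [[0, 0, -0.8], [0, 0, 0]],
  [[0, 0, -0.8], [0, 0, 0]],
])

```text
clock: 6.08
tcp_pos: [0.6475, 0.0813, 0.2593]
orientation: [-2.222, -2.22, 0.003]
contact_force: [-0.3, -0.1, -4.1]
grip_width: 0.0582
gripper_force: 29.3
```

Run:
```python
from h import *
plan(([.4515,-.082,.26],1.50),([.4515,-.082,.16],1.50))
```

```text
now [0.6475 0.0813 0.2593] [-2.222 -2.22   0.003] clk 6.075 w 0.0582
[0.4515, -0.082, 0.26] [-0.654, -0.784, -0.001] [-0.001, 0.0, 0.022]
[0.4515, -0.082, 0.16] [-0.653, -0.783, 0.399] [-0.001, 0.0, 0.022]
```

Emit:
apply_moves([
  [[-0.1, -0.12, -0.02], [0, 0, 0.01]],
  [[-0.25, -0.3, -0.02], [0, 0, 0.022]],
  [[-0.4, -0.48, -0.02], [0, 0, 0.022]],
  [[-0.55, -0.65, -0.01], [0, 0, 0.022]],
  [[-0.654, -0.784, 0], [0, 0, 0.022]],
  [[-0.654, -0.784, 0.15], [0, 0, 0.022]],
  [[-0.654, -0.784, 0.35], [0, 0, 0.022]],
  [[-0.654, -0.784, 0.4], [0, 0, 0.022]],
  [[-0.654, -0.784, 0.4], [0, 0, 0.022]],
])

```text
clock: 7.2
tcp_pos: [0.4516, -0.0814, 0.1595]
orientation: [-2.295, -2.141, 0.003]
contact_force: [0.3, 0.7, -3.0]
grip_width: 0.0585
gripper_force: 29.8
```

Run:
```python
from h import *
plan(([.4515,-.082,.062],1.50)); f=grab('wrist','w3.png'); print(proj(f,[.4515,-.081,.16-.063+.01+.083]),proj(f,[.4635,.0987,.008]),proj(f,[.4575,.009,.008]))
```

```text
now [ 0.4516 -0.0814  0.1595] [-2.295 -2.141  0.003] clk 7.2 w 0.0585
[0.4515, -0.082, 0.062] [-0.003, 0.001, 0.39] [-0.001, -0.0, 0.0]
[321.23825803 411.03601889] [322.46997576 -59.40621968] [322.76218678  96.05586145]
```

View pics/w3.png

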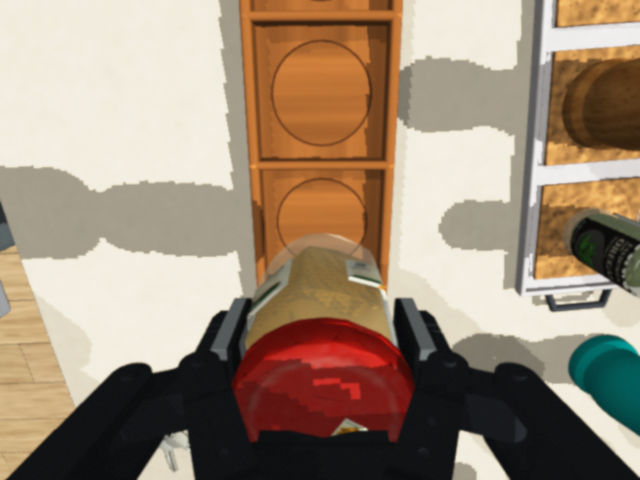

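The wrist view shows the B ring at (321,93), against a predicted (323,96), so the rack pose is confirmed. The honey hangs upright. Next is to lower it.

Emit:
apply_moves([
  [[0, 0, 0.12], [0, 0, 0]],
  [[0, 0, 0.24], [0, 0, 0]],
  [[0, 0, 0.33], [0, 0, 0]],
  [[0, 0, 0.37], [0, 0, 0]],
  [[0, 0, 0.395], [0, 0, 0]],
  [[0, 0, 0.395], [0, 0, 0]],
  [[0, 0, 0.395], [0, 0, 0]],
])

```text
clock: 8.12
tcp_pos: [0.4531, -0.0817, 0.0623]
orientation: [2.297, 2.142, 0.001]
contact_force: [1.0, -1.1, -4.2]
grip_width: 0.0584
gripper_force: 29.8
```

Emit:
apply_moves([
  [[0, 0, 0], [0, 0, 0]],
  [[0, 0, 0], [0, 0, 0]],
  [[0, 0, 0], [0, 0, 0]],
  [[0, 0, 0], [0, 0, 0]],
  [[0, 0, 0], [0, 0, 0]],
  [[0, 0, 0], [0, 0, 0]],
  [[0, 0, 0], [0, 0, 0]],
  [[0, 0, 0], [0, 0, 0]],
], jaw=1)

```text
clock: 9.12
tcp_pos: [0.4524, -0.0816, 0.0615]
orientation: [-2.298, -2.143, 0.0]
contact_force: [0.1, -0.4, -0.5]
grip_width: 0.0856
gripper_force: 0.0
```

Emit:
apply_moves([
  [[0, 0, -0.1], [0, 0, 0]],
  [[0, 0, -0.3], [0, 0, 0]],
  [[0, 0, -0.5], [0, 0, 0]],
  [[0, 0, -0.7], [0, 0, 0]],
  [[0, 0, -0.9], [0, 0, 0]],
  [[0, 0, -1], [0, 0, 0]],
  [[0, 0, -1], [0, 0, 0]],
  [[0, 0, -1], [0, 0, 0]],
])

```text
clock: 10.12
tcp_pos: [0.4517, -0.0817, 0.3105]
orientation: [-2.297, -2.142, 0.002]
contact_force: [-0.2, -0.1, 1.1]
grip_width: 0.0855
gripper_force: 0.0
```

Run:
```python
from h import *
plan(([.645,-.005,.32],1.57),([.645,-.005,.27],1.57))
```

```text
now [ 0.4517 -0.0817  0.3105] [-2.297e+00 -2.142e+00  2.000e-03] clk 10.125 w 0.0855
[0.645, -0.005, 0.32] [0.36, 0.75, -0.039] [-0.001, -0.0, -0.022]
[0.645, -0.005, 0.27] [0.36, 0.75, 0.161] [-0.001, -0.0, -0.022]
```

Emit:
apply_moves([
  [[0.08, 0.2, -0.04], [0, 0, -0.01]],
  [[0.18, 0.4, -0.04], [0, 0, -0.022]],
  [[0.28, 0.6, -0.04], [0, 0, -0.022]],
  [[0.36, 0.75, -0.04], [0, 0, -0.022]],
  [[0.36, 0.75, 0.1], [0, 0, -0.022]],
  [[0.36, 0.75, 0.16], [0, 0, -0.022]],
  [[0.36, 0.75, 0.16], [0, 0, -0.022]],
  [[0.36, 0.75, 0.16], [0, 0, -0.022]],
])

```text
clock: 11.12
tcp_pos: [0.6459, -0.0052, 0.2725]
orientation: [2.222, 2.219, 0.001]
contact_force: [0.5, -0.4, 0.6]
grip_width: 0.0852
gripper_force: 0.0
```

Run:
```python
from h import *
plan(([.645,-.005,.156],1.57)); f=grab('wrist','w4.png'); print(proj(f,[.645,-.005,.178]),proj(f,[.649,-.005,.178]),proj(f,[.4515,-.081,.093]))
```

```text
now [ 0.6459 -0.0052  0.2725] [2.222e+00 2.219e+00 1.000e-03] clk 11.125 w 0.0852
[0.645, -0.005, 0.156] [0.001, -0.004, 0.466] [0.0, 0.0, -0.0]
[320.70461372 252.61572087] [327.33282188 252.60899325] [104.73365506 296.10031905]
```

View pics/w4.png

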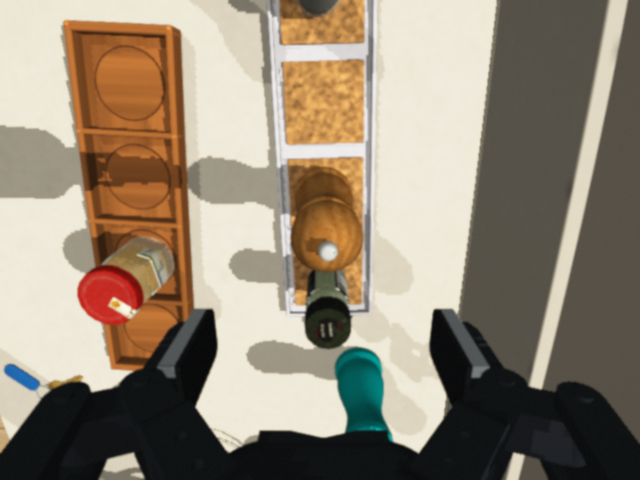

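The mill knob is at (327,251), so x=0.649, y=-0.004. The honey lid is at (110,294), close to its bay's middle at (105,296).

Emit:
apply_moves([
  [[0.004, 0.012, 0.15], [0, 0, 0]],
  [[0.004, 0.012, 0.3], [0, 0, 0]],
  [[0.004, 0.012, 0.42], [0, 0, 0]],
  [[0.004, 0.012, 0.466], [0, 0, 0]],
  [[0.004, 0.012, 0.466], [0, 0, 0]],
  [[0.004, 0.012, 0.466], [0, 0, 0]],
])

```text
clock: 11.92
tcp_pos: [0.6498, -0.0038, 0.1569]
orientation: [2.221, 2.219, 0.003]
contact_force: [-0.1, 0.3, 0.6]
grip_width: 0.0852
gripper_force: 0.0
```

Emit:
apply_moves([
  [[0, 0, 0], [0, 0, 0]],
  [[0, 0, 0], [0, 0, 0]],
  [[0, 0, 0], [0, 0, 0]],
  [[0, 0, 0], [0, 0, 0]],
  [[0, 0, 0], [0, 0, 0]],
  [[0, 0, 0], [0, 0, 0]],
  [[0, 0, 0], [0, 0, 0]],
  [[0, 0, 0], [0, 0, 0]],
], jaw=-1, newtons=30)

```text
clock: 12.92
tcp_pos: [0.6491, -0.0039, 0.1561]
orientation: [2.222, 2.22, 0.001]
contact_force: [-1.6, 0.8, 5.2]
grip_width: 0.0466
gripper_force: 30.3
```

Emit:
apply_moves([
  [[0, 0, -0.05], [0, 0, 0]],
  [[0, 0, -0.15], [0, 0, 0]],
  [[0, 0, -0.3], [0, 0, 0]],
  [[0, 0, -0.5], [0, 0, 0]],
  [[0, 0, -0.5], [0, 0, 0]],
  [[0, 0, -0.5], [0, 0, 0]],
])

```text
clock: 13.68
tcp_pos: [0.6482, -0.0041, 0.2796]
orientation: [-2.222, -2.22, 0.001]
contact_force: [0.5, -0.8, -3.4]
grip_width: 0.0469
gripper_force: 31.4
```

Run:
```python
from h import *
plan(([.4575,.009,.28],1.5),([.4575,.009,.155],1.5)); grab('side','s5.png')
```

```text
now [ 0.6482 -0.0041  0.2796] [-2.222e+00 -2.220e+00  1.000e-03] clk 13.675 w 0.0469
[0.4575, 0.009, 0.28] [0.052, -0.763, -0.001] [-0.0, 0.0, 0.022]
[0.4575, 0.009, 0.155] [0.052, -0.762, 0.499] [-0.0, 0.0, 0.022]
```

View pics/s5.png

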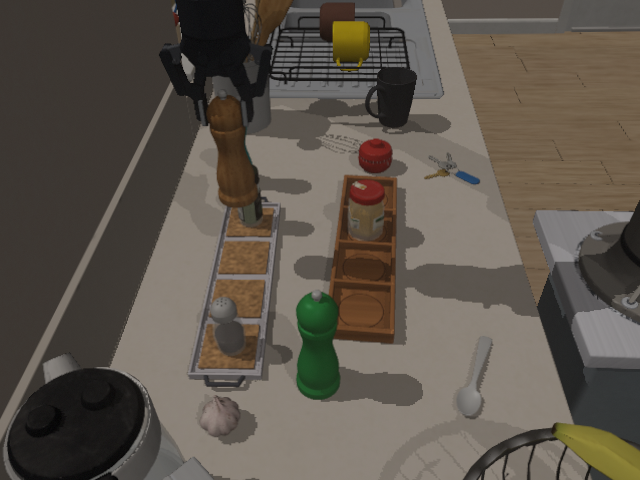

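The side view shows the mill held upright at (235,150) and the honey standing in bay C at (367,210).

Emit:
apply_moves([
  [[0.01, -0.08, 0], [0, 0, 0.005]],
  [[0.02, -0.2, 0], [0, 0, 0.01]],
  [[0.03, -0.35, 0], [0, 0, 0.015]],
  [[0.04, -0.5, 0], [0, 0, 0.022]],
  [[0.05, -0.65, 0], [0, 0, 0.022]],
  [[0.052, -0.73, 0], [0, 0, 0.022]],
  [[0.052, -0.763, 0], [0, 0, 0.022]],
  [[0.052, -0.763, 0], [0, 0, 0.022]],
  [[0.052, -0.763, 0], [0, 0, 0.022]],
  [[0.052, -0.763, 0], [0, 0, 0.022]],
])

```text
clock: 14.98
tcp_pos: [0.4586, 0.0093, 0.2799]
orientation: [-2.297, -2.142, -0.0]
contact_force: [0.0, 0.0, -2.3]
grip_width: 0.0471
gripper_force: 31.6
```

Run:
```python
from h import *
plan(([.4575,.009,.155],1.5)); f=grab('scene','c6.png'); grab('wrist','w6.png');s=grab('side','s6.png')
print(proj(f,[.4575,.009,.133]),proj(f,[.4575,.009,.303]),proj(s,[.4575,.009,.133]),proj(s,[.4575,.009,.303]))
```

```text
now [0.4586 0.0093 0.2799] [-2.297 -2.142 -0.   ] clk 14.975 w 0.0471
[0.4575, 0.009, 0.155] [-0.002, -0.004, 0.5] [-0.0, -0.0, 0.0]
[270.73007699 236.61090267] [262.05979533 132.11540591] [365.03854278 206.02748443] [371.50175989  97.69567037]
```

View pics/c6.png

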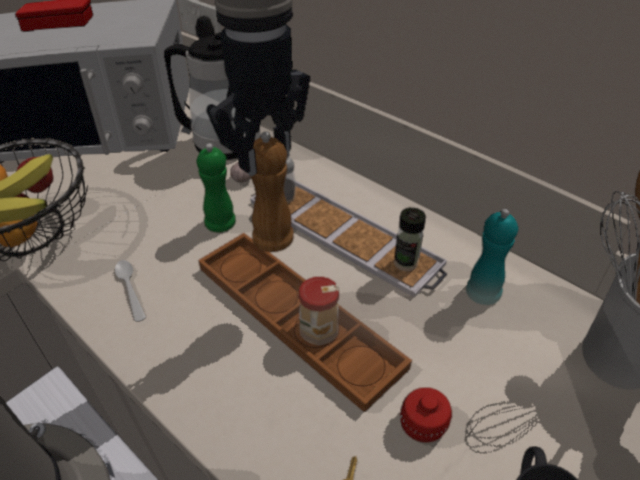

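The mill hangs upright with its foot at about (272,238), where (271,237) was predicted. Next is to lower it.

Emit:
apply_moves([
  [[0, -0.004, 0.12], [0, 0, 0]],
  [[0, -0.004, 0.24], [0, 0, 0]],
  [[0, -0.004, 0.36], [0, 0, 0]],
  [[0, -0.004, 0.44], [0, 0, 0]],
  [[0, -0.004, 0.48], [0, 0, 0]],
  [[0, -0.004, 0.5], [0, 0, 0]],
  [[0, -0.004, 0.503], [0, 0, 0]],
  [[0, -0.004, 0.503], [0, 0, 0]],
  [[0, -0.004, 0.503], [0, 0, 0]],
])

```text
clock: 16.25
tcp_pos: [0.4574, 0.0093, 0.1548]
orientation: [2.297, 2.142, 0.001]
contact_force: [-0.5, 0.3, -1.7]
grip_width: 0.0466
gripper_force: 31.6
```

Emit:
apply_moves([
  [[0, 0, 0], [0, 0, 0]],
  [[0, 0, 0], [0, 0, 0]],
  [[0, 0, 0], [0, 0, 0]],
  [[0, 0, 0], [0, 0, 0]],
  [[0, 0, 0], [0, 0, 0]],
  [[0, 0, 0], [0, 0, 0]],
  [[0, 0, 0], [0, 0, 0]],
  [[0, 0, 0], [0, 0, 0]],
], jaw=1)

```text
clock: 17.25
tcp_pos: [0.457, 0.0093, 0.1543]
orientation: [2.297, 2.143, 0.0]
contact_force: [-0.1, 0.3, 0.5]
grip_width: 0.0851
gripper_force: 0.0
```

Emit:
apply_moves([
  [[0, 0, -0.1], [0, 0, 0]],
  [[0, 0, -0.3], [0, 0, 0]],
  [[0, 0, -0.5], [0, 0, 0]],
  [[0, 0, -0.65], [0, 0, 0]],
  [[0, 0, -0.65], [0, 0, 0]],
  [[0, 0, -0.65], [0, 0, 0]],
])

```text
clock: 18.0
tcp_pos: [0.4565, 0.0091, 0.3161]
orientation: [-2.297, -2.142, 0.001]
contact_force: [0.1, 0.8, -0.9]
grip_width: 0.0852
gripper_force: 0.0
```

Run:
```python
from h import *
plan(([.647,-.100,.30],1.57),([.647,-.100,.20],1.57))
```

```text
now [0.4565 0.0091 0.3161] [-2.297e+00 -2.142e+00  1.000e-03] clk 18.0 w 0.0852
[0.647, -0.1, 0.3] [-0.382, 0.791, 0.064] [-0.0, 0.0, -0.022]
[0.647, -0.1, 0.2] [-0.382, 0.791, 0.464] [-0.0, 0.0, -0.022]
```

Emit:
apply_moves([
  [[-0.1, 0.2, 0], [0, 0, -0.01]],
  [[-0.2, 0.4, 0], [0, 0, -0.022]],
  [[-0.3, 0.6, 0], [0, 0, -0.022]],
  [[-0.382, 0.791, 0], [0, 0, -0.022]],
  [[-0.382, 0.791, 0.15], [0, 0, -0.022]],
  [[-0.382, 0.791, 0.3], [0, 0, -0.022]],
  [[-0.382, 0.791, 0.464], [0, 0, -0.022]],
  [[-0.382, 0.791, 0.464], [0, 0, -0.022]],
  [[-0.382, 0.791, 0.464], [0, 0, -0.022]],
])

```text
clock: 19.12
tcp_pos: [0.648, -0.0996, 0.2014]
orientation: [-2.222, -2.221, -0.001]
contact_force: [-1.0, -0.3, 0.6]
grip_width: 0.0857
gripper_force: 0.0
```

Run:
```python
from h import *
plan(([.647,-.100,.084],1.57)); f=grab('wrist','w7.png'); print(proj(f,[.647,-.1,.115]),proj(f,[.651,-.1,.115]))
```

```text
now [ 0.648  -0.0996  0.2014] [-2.222e+00 -2.221e+00 -1.000e-03] clk 19.125 w 0.0857
[0.647, -0.1, 0.084] [-0.002, -0.004, 0.469] [0.0, -0.0, 0.0]
[320.62141241 259.02339037] [327.47394017 259.02388665]
```

View pics/w7.png

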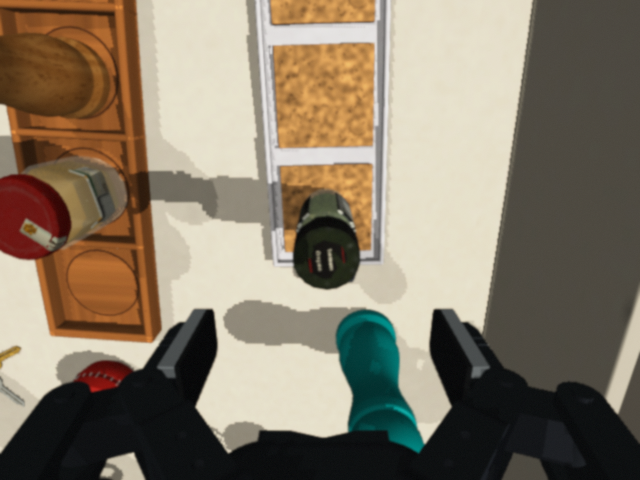

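The wrist view shows the spice cap at (326,260), so x=0.650, y=-0.100. The mill and honey stand in their bays.

Emit:
apply_moves([
  [[-0.002, 0.008, 0.15], [0, 0, 0]],
  [[-0.002, 0.008, 0.3], [0, 0, 0]],
  [[-0.002, 0.008, 0.42], [0, 0, 0]],
  [[-0.002, 0.008, 0.469], [0, 0, 0]],
  [[-0.002, 0.008, 0.469], [0, 0, 0]],
  [[-0.002, 0.008, 0.469], [0, 0, 0]],
])

```text
clock: 19.92
tcp_pos: [0.6509, -0.1003, 0.0855]
orientation: [2.221, 2.219, 0.003]
contact_force: [1.0, 0.2, 1.4]
grip_width: 0.0853
gripper_force: 0.0
```

Emit:
apply_moves([
  [[0, 0, 0], [0, 0, 0]],
  [[0, 0, 0], [0, 0, 0]],
  [[0, 0, 0], [0, 0, 0]],
  [[0, 0, 0], [0, 0, 0]],
  [[0, 0, 0], [0, 0, 0]],
  [[0, 0, 0], [0, 0, 0]],
  [[0, 0, 0], [0, 0, 0]],
  [[0, 0, 0], [0, 0, 0]],
], jaw=-1, newtons=30)

```text
clock: 20.92
tcp_pos: [0.65, -0.1003, 0.0842]
orientation: [2.222, 2.22, 0.001]
contact_force: [-0.4, -0.6, 5.4]
grip_width: 0.04
gripper_force: 30.6
```

Emit:
apply_moves([
  [[0, 0, -0.05], [0, 0, 0]],
  [[0, 0, -0.2], [0, 0, 0]],
  [[0, 0, -0.4], [0, 0, 0]],
  [[0, 0, -0.6], [0, 0, 0]],
  [[0, 0, -0.8], [0, 0, 0]],
  [[0, 0, -0.9], [0, 0, 0]],
  [[0, 0, -0.9], [0, 0, 0]],
  [[0, 0, -0.9], [0, 0, 0]],
])

```text
clock: 21.92
tcp_pos: [0.6487, -0.1003, 0.3069]
orientation: [-2.221, -2.22, 0.003]
contact_force: [0.1, -0.1, -1.7]
grip_width: 0.0403
gripper_force: 30.6
```

Run:
```python
from h import *
plan(([.560,.03,.31],1.5),([.4635,.0985,.31],1.5),([.4635,.0985,.18],1.5))
```

```text
now [ 0.6487 -0.1003  0.3069] [-2.221 -2.22   0.003] clk 21.925 w 0.0403
[0.56, 0.03, 0.31] [0.521, -0.355, -0.011] [-0.001, 0.0, 0.022]
[0.4635, 0.0985, 0.31] [0.795, -0.741, -0.01] [-0.001, 0.0, 0.022]
[0.4635, 0.0985, 0.18] [0.795, -0.74, 0.51] [-0.001, 0.0, 0.022]
```

Emit:
apply_moves([
  [[0.1, -0.07, -0.01], [0, 0, 0.005]],
  [[0.25, -0.17, -0.01], [0, 0, 0.01]],
  [[0.4, -0.28, -0.01], [0, 0, 0.022]],
  [[0.52, -0.4, -0.01], [0, 0, 0.022]],
  [[0.65, -0.55, -0.01], [0, 0, 0.022]],
  [[0.75, -0.68, -0.01], [0, 0, 0.022]],
  [[0.795, -0.74, 0.0], [0, 0, 0.022]],
  [[0.795, -0.74, 0.2], [0, 0, 0.022]],
  [[0.795, -0.74, 0.2], [0, 0, 0.022]],
  [[0.795, -0.74, 0.2], [0, 0, 0.022]],
])

```text
clock: 23.18
tcp_pos: [0.4654, 0.0983, 0.2591]
orientation: [-2.298, -2.141, -0.0]
contact_force: [0.8, -1.5, -0.4]
grip_width: 0.0404
gripper_force: 30.9
```

Run:
```python
from h import *
plan(([.4635,.0985,.0825],1.5))
```

```text
now [0.4654 0.0983 0.2591] [-2.298 -2.141 -0.   ] clk 23.175 w 0.0404
[0.4635, 0.0985, 0.0825] [-0.0, -0.008, 0.706] [-0.0, -0.0, 0.0]
```

Emit:
apply_moves([
  [[0, -0.004, 0.15], [0, 0, 0]],
  [[0, -0.004, 0.3], [0, 0, 0]],
  [[0, -0.004, 0.45], [0, 0, 0]],
  [[0, -0.004, 0.57], [0, 0, 0]],
  [[0, -0.004, 0.65], [0, 0, 0]],
  [[0, -0.004, 0.69], [0, 0, 0]],
  [[0, -0.004, 0.708], [0, 0, 0]],
  [[0, -0.004, 0.708], [0, 0, 0]],
  [[0, -0.004, 0.708], [0, 0, 0]],
])

```text
clock: 24.3
tcp_pos: [0.4645, 0.0988, 0.0823]
orientation: [2.297, 2.142, 0.002]
contact_force: [1.0, -0.3, -1.3]
grip_width: 0.0403
gripper_force: 30.9
```

Emit:
apply_moves([
  [[0, 0, 0], [0, 0, 0]],
  [[0, 0, 0], [0, 0, 0]],
  [[0, 0, 0], [0, 0, 0]],
  [[0, 0, 0], [0, 0, 0]],
  [[0, 0, 0], [0, 0, 0]],
  [[0, 0, 0], [0, 0, 0]],
  [[0, 0, 0], [0, 0, 0]],
  [[0, 0, 0], [0, 0, 0]],
], jaw=1)

```text
clock: 25.3
tcp_pos: [0.4637, 0.0986, 0.0815]
orientation: [-2.298, -2.143, 0.0]
contact_force: [1.1, -0.5, -0.4]
grip_width: 0.0853
gripper_force: 0.0
```

Emit:
apply_moves([
  [[0, 0, -0.1], [0, 0, 0]],
  [[0, 0, -0.3], [0, 0, 0]],
  [[0, 0, -0.5], [0, 0, 0]],
  [[0, 0, -0.7], [0, 0, 0]],
  [[0, 0, -0.9], [0, 0, 0]],
  [[0, 0, -0.9], [0, 0, 0]],
  [[0, 0, -0.9], [0, 0, 0]],
])

```text
clock: 26.18
tcp_pos: [0.4633, 0.0984, 0.306]
orientation: [2.298, 2.142, -0.001]
contact_force: [0.9, 0.1, 0.3]
grip_width: 0.0856
gripper_force: 0.0
```

Run:
```python
from h import *
plan(([.641,.171,.30],1.57),([.641,.171,.20],1.57))
```

```text
now [0.4633 0.0984 0.306 ] [ 2.298e+00  2.142e+00 -1.000e-03] clk 26.175 w 0.0856
[0.641, 0.171, 0.3] [0.339, 0.689, 0.024] [-0.0, 0.0, -0.022]
[0.641, 0.171, 0.2] [0.34, 0.689, 0.424] [-0.0, 0.0, -0.022]
```

Emit:
apply_moves([
  [[0.08, 0.15, 0], [0, 0, -0.01]],
  [[0.17, 0.34, 0], [0, 0, -0.022]],
  [[0.25, 0.5, 0], [0, 0, -0.022]],
  [[0.34, 0.69, 0.02], [0, 0, -0.022]],
  [[0.34, 0.69, 0.15], [0, 0, -0.022]],
  [[0.34, 0.69, 0.15], [0, 0, -0.022]],
  [[0.34, 0.69, 0.15], [0, 0, -0.022]],
])

```text
clock: 27.05
tcp_pos: [0.6413, 0.1713, 0.2689]
orientation: [-2.221, -2.221, 0.002]
contact_force: [0.9, -0.1, 0.3]
grip_width: 0.0854
gripper_force: 0.0
```

Run:
```python
from h import *
plan(([.641,.171,.067],1.57)); f=grab('wrist','w8.png'); print(proj(f,[.641,.171,.098]),proj(f,[.645,.171,.098]))
s=grab('scene'); 
for u,v in [(225,150),(195,140),(260,135)]: print('pot',onz(s,u,v,0))
```

```text
now [0.6413 0.1713 0.2689] [-2.221e+00 -2.221e+00  2.000e-03] clk 27.05 w 0.0854
[0.641, 0.171, 0.067] [-0.001, -0.0, 0.808] [-0.0, 0.0, 0.0]
[322.43684188 217.3912728 ] [327.46995535 217.3943015 ]
pot [0.6836767  0.39331103 0.        ]
pot [0.66614915 0.4760039  0.        ]
pot [0.77595943 0.38015112 0.        ]
```

View pics/w8.png

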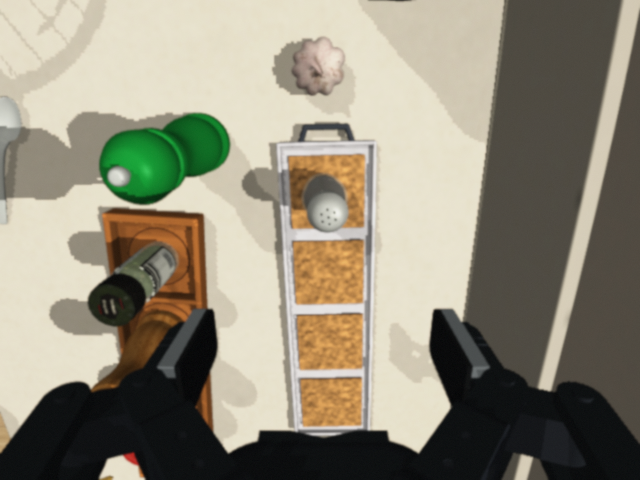

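The wrist view shows the salt cap at (328,214), so x≈0.645, y≈0.173. The spice jar stands in bay A.

Emit:
apply_moves([
  [[0.008, 0.016, 0.15], [0, 0, 0]],
  [[0.008, 0.016, 0.35], [0, 0, 0]],
  [[0.008, 0.016, 0.55], [0, 0, 0]],
  [[0.008, 0.016, 0.7], [0, 0, 0]],
  [[0.008, 0.016, 0.805], [0, 0, 0]],
  [[0.008, 0.016, 0.805], [0, 0, 0]],
  [[0.008, 0.016, 0.805], [0, 0, 0]],
])

```text
clock: 28.02
tcp_pos: [0.6469, 0.1738, 0.0699]
orientation: [2.222, 2.22, 0.004]
contact_force: [0.7, -0.3, 0.3]
grip_width: 0.0854
gripper_force: 0.0
```

Emit:
apply_moves([
  [[0, 0, 0], [0, 0, 0]],
  [[0, 0, 0], [0, 0, 0]],
  [[0, 0, 0], [0, 0, 0]],
  [[0, 0, 0], [0, 0, 0]],
  [[0, 0, 0], [0, 0, 0]],
  [[0, 0, 0], [0, 0, 0]],
  [[0, 0, 0], [0, 0, 0]],
  [[0, 0, 0], [0, 0, 0]],
], jaw=-1, newtons=30)

```text
clock: 29.02
tcp_pos: [0.6454, 0.1737, 0.0691]
orientation: [2.222, 2.221, -0.001]
contact_force: [-5.5, -1.8, 8.6]
grip_width: 0.0387
gripper_force: 29.6
```

Emit:
apply_moves([
  [[0, 0, -0.05], [0, 0, 0]],
  [[0, 0, -0.2], [0, 0, 0]],
  [[0, 0, -0.4], [0, 0, 0]],
  [[0, 0, -0.6], [0, 0, 0]],
  [[0, 0, -0.8], [0, 0, 0]],
  [[0, 0, -0.9], [0, 0, 0]],
  [[0, 0, -0.9], [0, 0, 0]],
  [[0, 0, -0.9], [0, 0, 0]],
])

```text
clock: 30.02
tcp_pos: [0.6451, 0.1729, 0.2913]
orientation: [-2.222, -2.22, 0.003]
contact_force: [0.5, -0.5, -1.7]
grip_width: 0.0382
gripper_force: 30.0
```

Run:
```python
from h import *
plan(([.62,-.05,.295],1.57),([.4455,-.171,.295],1.5))
```

```text
now [0.6451 0.1729 0.2913] [-2.222 -2.22   0.003] clk 30.025 w 0.0382
[0.62, -0.05, 0.295] [-0.892, -0.1, -0.014] [-0.001, 0.0, 0.0]
[0.4455, -0.171, 0.295] [-1.376, -0.798, -0.012] [-0.001, 0.0, 0.022]
```

Run:
```python
from h import *
w=grab('wrist');s=grab('side')
import cv2
a=np.asarray(w['frame'])[200:480,170:470]; p=proj(s,[.645,.173,.28]); print(p, proj(w,[.645,.173,.29-.069+.01+.088])-[170,200])
u,v=int(p[0]),int(p[1]); b=np.asarray(s['frame'])[max(0,v-120):v+120,max(0,u-150):u+150]
b=cv2.resize(b,None,fx=1.5,fy=1.5)
h=max(a.shape[0],b.shape[0]); pad=lambda i:cv2.copyMakeBorder(i,0,h-i.shape[0],0,0,0)
cv2.imwrite('pics/c9.png',cv2.hconcat([pad(a),pad(b)])[:,:,::-1])
```

```text
[198.65957537 189.60067144] [151.28727544 204.62217547]
```

View pics/c9.png

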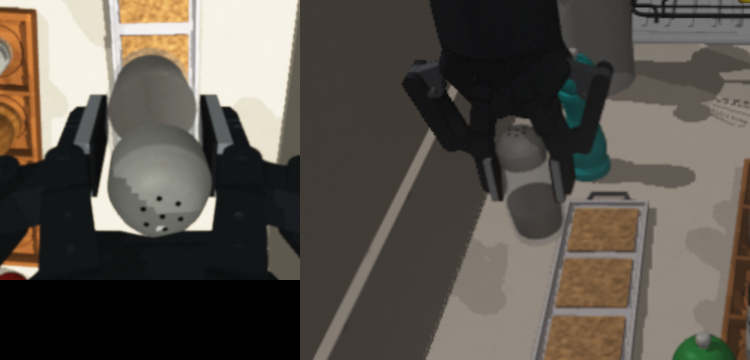

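The crops show the salt held centrally between the pads with its cap near (160,185) in the left crop. It may lean slightly, so I'll check it in two views over bay D.

Emit:
apply_moves([
  [[-0.1, -0.01, -0.01], [0, 0, 0]],
  [[-0.25, -0.02, -0.01], [0, 0, 0]],
  [[-0.45, -0.04, -0.01], [0, 0, 0]],
  [[-0.65, -0.06, -0.01], [0, 0, 0]],
  [[-0.82, -0.08, -0.01], [0, 0, 0]],
  [[-0.9, -0.1, -0.01], [0, 0, 0]],
  [[-0.9, -0.1, -0.01], [0, 0, 0]],
])

```text
clock: 31.0
tcp_pos: [0.6201, -0.0526, 0.2945]
orientation: [-2.224, -2.218, 0.002]
contact_force: [0.0, 0.3, -0.9]
grip_width: 0.0385
gripper_force: 30.0
```

Run:
```python
from h import *
plan(([.4455,-.171,.295],1.5),([.4455,-.171,.14],1.5))
```

```text
now [ 0.6201 -0.0526  0.2945] [-2.224e+00 -2.218e+00  2.000e-03] clk 31.0 w 0.0385
[0.4455, -0.171, 0.295] [-0.476, -0.697, -0.001] [-0.0, 0.0, 0.022]
[0.4455, -0.171, 0.14] [-0.475, -0.696, 0.619] [-0.0, 0.0, 0.022]
```

Emit:
apply_moves([
  [[-0.06, -0.09, 0], [0, 0, 0.005]],
  [[-0.16, -0.23, 0], [0, 0, 0.01]],
  [[-0.28, -0.41, 0], [0, 0, 0.022]],
  [[-0.4, -0.58, 0], [0, 0, 0.022]],
  [[-0.476, -0.697, 0], [0, 0, 0.022]],
  [[-0.476, -0.697, 0.15], [0, 0, 0.022]],
  [[-0.476, -0.697, 0.35], [0, 0, 0.022]],
  [[-0.476, -0.697, 0.5], [0, 0, 0.022]],
  [[-0.476, -0.697, 0.5], [0, 0, 0.022]],
  [[-0.476, -0.697, 0.5], [0, 0, 0.022]],
])

```text
clock: 32.25
tcp_pos: [0.4478, -0.1692, 0.1716]
orientation: [2.294, 2.145, 0.002]
contact_force: [-0.2, 0.1, -0.5]
grip_width: 0.0386
gripper_force: 30.3
```

Run:
```python
from h import *
plan(([.4455,-.171,.068],1.5))
s=grab('scene');d=grab('side')
o=telemetry.get_obs()['tcp_pos']
out=[]
for f in (s,d):
    im=np.asarray(f['frame']).copy(); c=proj(f,o).astype(int)
    y0,x0=max(0,c[1]-50),max(0,c[0]-65)
    print(x0,y0,[np.round((proj(f,o+[0,0,dz])-[x0,y0])*3) for dz in (.031,.005,-.059)])
    out.append(cv2.resize(im[y0:y0+130,x0:x0+130],(390,390),interpolation=cv2.INTER_CUBIC))
cv2.imwrite('pics/c10.png',cv2.hconcat(out)[:,:,::-1])
```

```text
now [ 0.4478 -0.1692  0.1716] [2.294e+00 2.145e+00 2.000e-03] clk 32.25 w 0.0386
[0.4455, -0.171, 0.068] [-0.008, -0.01, 0.414] [0.001, -0.0, 0.001]
303 233 [array([202.,  98.]), array([198., 144.]), array([188., 247.])]
305 68 [array([199.,  99.]), array([196., 143.]), array([190., 245.])]
```

View pics/c10.png

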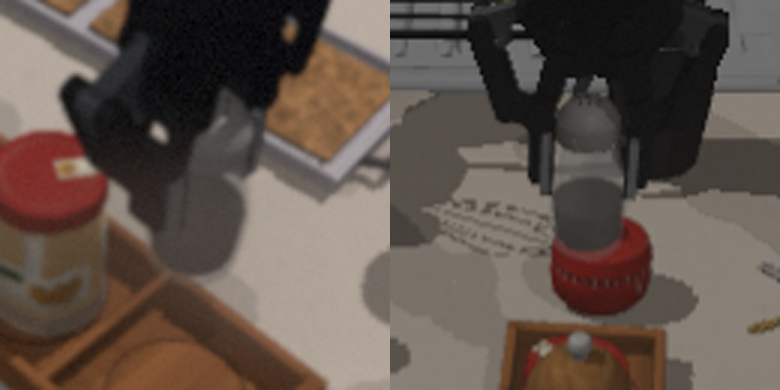

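The side crop shows the salt vertical, foot at crop (195,245), as predicted. The scene crop shows the foot perhaps 4–7 mm towards −y. I'll lower it with a small allowance for that.

Emit:
apply_moves([
  [[0.008, -0.01, 0.1], [0, 0, 0]],
  [[0.008, -0.01, 0.2], [0, 0, 0]],
  [[0.008, -0.01, 0.3], [0, 0, 0]],
  [[0.008, -0.01, 0.36], [0, 0, 0]],
  [[0.008, -0.01, 0.4], [0, 0, 0]],
  [[0.008, -0.01, 0.41], [0, 0, 0]],
  [[0.008, -0.01, 0.416], [0, 0, 0]],
  [[0.008, -0.01, 0.416], [0, 0, 0]],
  [[0.008, -0.01, 0.416], [0, 0, 0]],
])

```text
clock: 33.48
tcp_pos: [0.4444, -0.1684, 0.067]
orientation: [2.297, 2.142, 0.001]
contact_force: [-0.9, 0.5, 6.6]
grip_width: 0.039
gripper_force: 31.4
```

Run:
```python
from h import *
plan()
w=grab('wrist');s=grab('scene')
b=np.asarray(s['frame'])[250:420,260:460]
o=telemetry.get_obs()['tcp_pos']
print('scene foot pred',(proj(s,[o[0],o[1],.008])-[260,250])*1.7,'ring D',(proj(s,[.4455,-.171,.008])-[260,250])*1.7)
a=np.asarray(w['frame'])[160:,120:520]
b=cv2.resize(b,None,fx=1.7,fy=1.7); b=cv2.copyMakeBorder(b,0,320-b.shape[0],0,0,0)
cv2.imwrite('pics/c11.png',cv2.hconcat([a,b])[:,:,::-1])
```

```text
now [ 0.4444 -0.1684  0.067 ] [2.297e+00 2.142e+00 1.000e-03] clk 33.475 w 0.039
scene foot pred [167.90568052 192.89280673] ring D [171.13516995 193.810984  ]
```

View pics/c11.png

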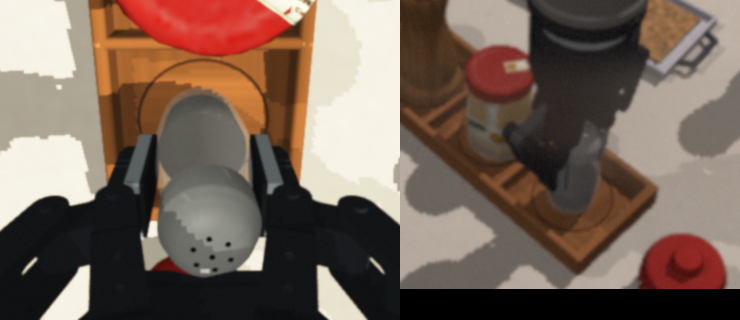

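Contact with the floor is felt (6.6 N) and the foot is inside the ring in both crops, so I'll release.

Emit:
apply_moves([
  [[0, 0, -0.002], [0, 0, 0]],
  [[0, 0, -0.002], [0, 0, 0]],
  [[0, 0, -0.002], [0, 0, 0]],
  [[0, 0, -0.002], [0, 0, 0]],
  [[0, 0, -0.002], [0, 0, 0]],
  [[0, 0, -0.002], [0, 0, 0]],
  [[0, 0, -0.002], [0, 0, 0]],
  [[0, 0, -0.002], [0, 0, 0]],
], jaw=1)

```text
clock: 34.58
tcp_pos: [0.4439, -0.1683, 0.0668]
orientation: [2.298, 2.143, 0.0]
contact_force: [0.5, -0.3, -0.4]
grip_width: 0.0854
gripper_force: 0.0
```

Emit:
apply_moves([
  [[0, 0, -0.1], [0, 0, 0]],
  [[0, 0, -0.3], [0, 0, 0]],
  [[0, 0, -0.5], [0, 0, 0]],
  [[0, 0, -0.7], [0, 0, 0]],
  [[0, 0, -0.9], [0, 0, 0]],
  [[0, 0, -1], [0, 0, 0]],
  [[0, 0, -1], [0, 0, 0]],
])

```text
clock: 35.45
tcp_pos: [0.4449, -0.1685, 0.3187]
orientation: [2.295, 2.14, 0.002]
contact_force: [-0.1, 1.0, -1.0]
grip_width: 0.0854
gripper_force: 0.0
```

Emit:
apply_moves([
  [[0.2, 0, 0], [0, 0, 0]],
  [[0.4, 0, 0], [0, 0, 0]],
  [[0.5, 0, 0], [0, 0, 0]],
  [[0.5, 0, 0], [0, 0, 0]],
  [[0.5, 0, 0], [0, 0, 0]],
  [[0.5, 0, 0], [0, 0, 0]],
])

```text
clock: 36.2
tcp_pos: [0.4524, -0.0449, 0.3163]
orientation: [-2.299, -2.14, 0.001]
contact_force: [-0.7, -0.2, -0.9]
grip_width: 0.0857
gripper_force: 0.0
```

Run:
```python
from h import *
plan()
f=grab('wrist','w12.png');d=grab('side','s12.png')
for n,p,h in [('spice',(.4635,.0987),.105),('mill',(.4575,.009),.168),('honey',(.4515,-.081),.086),('salt',(.4455,-.171),.088)]:
    print(n,np.round(proj(f,[*p,.008])),np.round(proj(f,[*p,.008+h])),np.round(proj(d,[*p,.008+h])))
```

```text
now [ 0.4524 -0.0449  0.3163] [-2.299e+00 -2.140e+00  1.000e-03] clk 36.2 w 0.0857
spice [324.  44.] [324.  23.] [361. 259.]
mill [324. 134.] [325. 153.] [366. 182.]
honey [324. 213.] [325. 238.] [367. 190.]
salt [325. 283.] [325. 321.] [369. 158.]
```

View pics/w12.png

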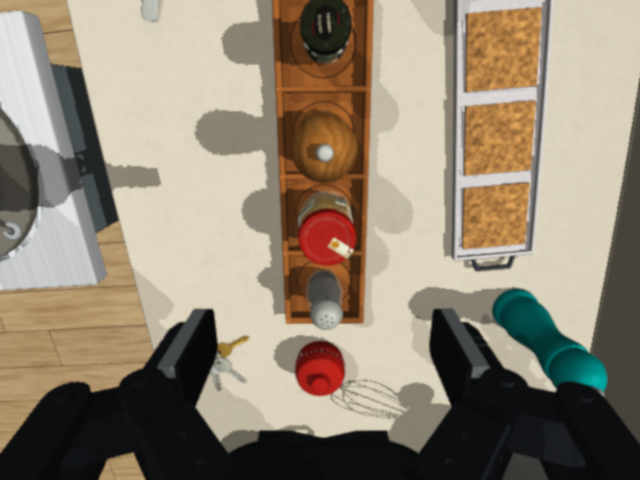

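View pics/s12.png

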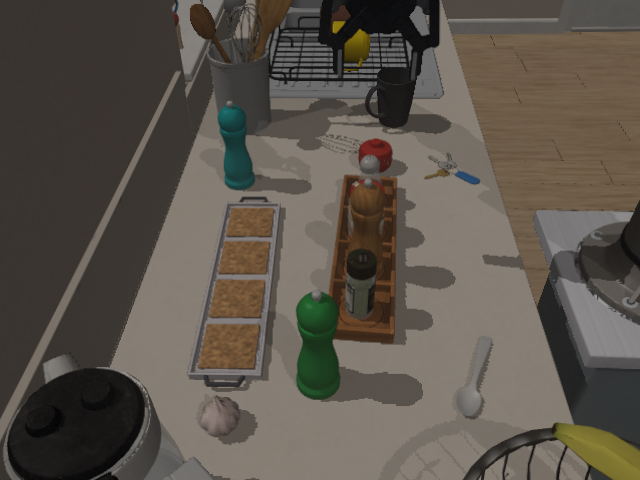

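The final views show all four in the rack: spice top (326,28), mill (325,153), honey (327,238) and salt (326,317). Each is within about 5 px (about 4 mm) of its bay's middle, and all are upright.

```bash
python3 -c "
from bench import job
print(job.hand_in())"
```

```text
the job is handed in; nothing more can be done
None
```

I handed the job in with all four seasonings upright in the rack in reverse order (spice, mill, honey, salt from left to right), each within about 4 mm of its bay's middle in the last pictures, at 36 s on the clock; no verdict came back.

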